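Turn a drawer front over against the bench stop

TASK

Two small drawer fronts lean on the low wooden bench stop, painted side up. Turn the blue one over so that its back can be drilled: push its lower edge in until it stands upright against the stop, then tip its top back towards you so that it comes to lie flat on the bench in front of the stop, bare wood up. Leave the yellow one leaning as it is.

Things in the scene. Friction and masses are not known exactly. Their poses are not given: they have to be found in the camera images.
- blue_front: drawer front, flat board 80x90x12 mm, 0.1 kg: one face blue, its back bare wood with 4 dark holes. Origin at its centre; x along the 80 mm side, up the slope; y along the stop; z out of the blue face. Leans loose at about 38 deg, blue face up: lower edge on the bench about 60 mm before the stop, back on the stop's top edge. Once pushed upright flat on the stop it stands by itself, top 35 mm free
- yellow_front: the same board with a yellow face, same size, axes and lean, not to be disturbed. It leans beside the blue one on either side, their centres 150 to 230 mm apart (the gap between them is 60 mm or more)
- stop: low bench stop of light wood, fixed: upright board 360 mm long (y), 18 mm thick, 45 mm high. Origin at bench level, mid-length, at the foot of its front face (towards the robot). x: square to that face, away from the robot, so the board fills x = 0 to 18 mm; z up. Behind it a 12 mm high base strip with bolt heads (19 mm high) out to x = 54 mm; free above

How it is judged (in metres and radians):
On the way:
1. the blue front stands upright against the stop (within 10 degrees), its foot at the stop (angle between blue_front's own z axis and vertical between 1.396 and 1.746 rad and x of blue_front in the frame of stop between -0.025 and 0.02 m and height (world z) of blue_front between 0.03 and 0.05 m and angle between blue_front's own x axis and vertical below 0.2 rad), for 0.2 s.
At the end, for the whole second after the job is handed in: The blue front lies at rest flat on the bench (within 10 degrees), bare wood up, in front of the stop with its centre 30 to 200 mm from the stop's front face and within the stop's length (200 mm of its middle); the yellow front still leans on the stop, within 15 mm and 10 degrees of where it was (angle between blue_front's own z axis and vertical above 2.967 rad and height (world z) of blue_front below 0.016 m and x of blue_front in the frame of stop between -0.2 and -0.03 m and y of blue_front in the frame of stop between -0.2 and 0.2 m and linear speed of blue_front below 0.02 m/s and distance of yellow_front from where it was at the start of the episode below 0.015 m and angle between yellow_front's own z axis and vertical between 0.49 and 0.84 rad); the robot touches nothing.
It fails at once if the yellow front is moved by more than 15 mm (distance of yellow_front from where it was at the start of the episode above 0.015 m).
It also fails if it takes over 32 s, if anything falls off the work surface, if the arm or the gripper's body presses on something with over 40 N, if the wrist force passes 120 N, or if a joint passes its speed limit or range.

ROBOT

A 6-joint arm with a two-finger parallel gripper is mounted at the origin on a cart in front of the work surface, level with it; the furniture and walls round the work are solid. World frame = base frame: x ahead of the robot, y to its left, z up, the work surface at z = 0. Lengths are in m, angles in degrees, forces in N, time in s.
With the tool pointing down it reaches from about 0.25 to 0.775 m from the base axis. Payload 4 kg.
Tool frame: the origin (TCP) lies on the centre line of the jaws, within the pads' length; the fingertips stand ahead of it and the grasp point (between the pads) lies 5 mm behind it (arm.finger_overhang is the x of the fingertips in the tool frame, in m); x points along the fingers, y is the direction in which the jaws open and shut, and the axes are right-handed (so a half turn about x gives the same grasp; the last joint's range is limited). The gripper opens to 85 mm and grips with 20 to 120 N. Pads are 22 mm wide; open, the fingers measure 114 mm over their backs; the gripper's body (76 mm by 85 mm) begins 54 mm behind the grasp point. The pads swing forward as they close: fully open they stand 13 mm farther back than shut.
Start: joints at [-75.865, 4.996, 78.535, -0, 96.463, -5.907], TCP at [0.188, -0.517, 0.245] pointing down, gripper open.
Joint ranges: [-177.83, 177.83], [-43.37, 116.18], [15.69, 146.23], [-61.86, 241.86], [9.47, 152.12], [-147.06, 147.06]. Speed limits (degrees/s): [159.86, 159.86, 180, 180, 180, 180].

INTERFACE

Orientations are given as a 3x3 rotation matrix whose columns are the frame's x, y, z axes.
In Python, from cell import status, eyes, order, look_for, masks_of, mark_of, arm gives the robot as it stands.
- The arm moves only by the tool step_arm, never from a script. Its argument "targets" is a list of rows, each an object with "offset": the shift along the tool's x, y, z each as a share of 0.12 m, from -1 to 1, a list of three; "turn": the turn, a rotation vector about the tool's x, y, z each as a share of 2 rad, from -1 to 1, a list of three; "grip": the opening, from 0 (shut) to 1 (fully open). A call has 1 to 10 rows; each row is the pose to reach, as a shift and turn from the pose measured when the call began, along the tool's axes at that moment; what a row does not reach only later rows make up. A row lasts 1/8 s, in which the tool goes at most 62.5 mm and 10.7 degrees, less where a joint would pass 70% of its speed; a pose out of reach is approached as far as the arm can. A call with a number of a shift or a turn outside -1 to 1 is refused whole. A call with a gripper value outside its range is refused whole. The fingers move at their own pace and stop on an object; the grip force is fixed at half the most. Time passes only in rows, so rows that repeat a pose let the fingers close. It gives the time, the measured TCP pose, the force and the opening at its end, in the units of the state.
- status.observe(): the state, without advancing time (a new reading comes with each control period).
- eyes.capture(name): name is "scene" or "top" or "wrist"; returns (picture, depth): 400x640x3 uint8, red, green, blue; 400x640 float32, m along the optical axis (not along the pixel's ray), 0 where there is no reading.
- eyes.camera_model(name): a dict with "mtx" (3x3 intrinsics, pixels), "extrinsics" (4x4, takes a point from camera to world coordinates). Camera axes: x right, y down, z forward; pixel columns grow to the right and rows downward; lengths in m; the calibration is good to about 2 mm. The wrist camera is an equidistant fisheye: a pixel r from the principal point sees the ray r / f radians off the axis. A picture is of the moment at which its call begins: read the wrist's pose just before it. camera_model takes no time and is no camera call; for the wrist camera it gives the pose at the moment of the call.
- order.sign_off(): hands the job in, once; it reports no verdict.
Trained networks look in the newest picture that a camera, given by its name, has taken for a name from the list of things; names that differ only in an ending like _2 or _b are one class to them, and where a whole thing is asked for, a point or a joint stands for the part that bears it (a point fixed in the world has none). Each returns a list of dicts, best first, with "conf" (0 to 1); they miss things now and then, are a little off and sometimes report something else, mostly with a low value. They report only what shows in the picture. A call takes as long as a camera call.
- look_for(camera, query): "bbox" ([centre column, centre row, width, height] in pixels, round what is visible of it).
- masks_of(camera, query): "pixels" (400x640 bool, what is visible of it) and "bbox" ([centre column, centre row, width, height] in pixels, round what is visible of it).
- mark_of(camera, query): "centre" ([row, column] in pixels: a listed point, or the origin of a listed thing).
The state is a dict: "t": time; "joint_pos": joint angles; "joint_velocities": joint speeds; "joint_efforts": joint torques, N m; "tcp_pos": TCP position; "ee_rot": TCP orientation; "wrist_force": force on the tool from outside, world axes, zero at the start; "torque": the same for the moment, N m; "finger_gap": finger opening in m.
Only numpy, scipy, OpenCV 4.12 (cv2) and the standard library are available. Lean on these libraries where they do the work, as an engineer would, in place of code of your own. Each camera call takes 0.05 s, during which the arm holds its last target.

## Working session

There is one attempt and no reset: what is moved stays moved. The work goes in short steps, Python scripts to look and compute and a tool call to move; the robot and the scene stay as the last step left them, time stands still between calls to the robot, and variables do not carry over. Pictures are saved under pics/ and viewed, and the job is handed in when it is done.

Besides the shell and the picture viewer there is one more tool, called after "Emit:" as name(argument=value, ...), one argument or row to a line, values as JSON. step_arm: Moves the arm, as the interface text tells. Its arguments: {"type":"object","properties":{"targets":{"type":"array","items":{"type":"object","properties":{"offset":{"type":"array","items":{"type":"number","minimum":-1,"maximum":1}},"turn":{"type":"array","items":{"type":"number","minimum":-1,"maximum":1}},"grip":{"type":"number"}}}}},"required":["targets"]}

```bash
ls; mkdir -p pics; python3 - <<'E'
from cell import status, eyes, arm
import cv2,numpy as np
s=status.observe();print(s)
print(arm.finger_overhang,[a for a in dir(arm) if a[0]!='_'])
for n in ("scene","top"):
    p,d=eyes.capture(n);cv2.imwrite(f"pics/{n}0.png",p[:,:,::-1]);np.save(f"{n}0.npy",d)
    m=eyes.camera_model(n);print(n,m)
E
```

```text
pics
{'t': 0.0, 'joint_pos': array([-7.58651322e+01,  5.04031400e+00,  7.86274678e+01,  1.51658552e-03,
        9.64648568e+01, -5.90636213e+00]), 'joint_velocities': array([ 0.0641904 ,  0.00951842,  0.04799397, -0.11204525, -0.00178048,
        0.02710853]), 'joint_efforts': array([-5.64725474e-05, -3.51866698e+01, -3.13271677e+01, -1.44862902e-04,
        1.08267227e-02,  1.51393743e-05]), 'tcp_pos': array([ 0.18837328, -0.51621278,  0.24410352]), 'ee_rot': array([[-5.39824877e-04,  3.42698406e-01, -9.39445321e-01],
       [ 2.25131173e-03, -9.39442661e-01, -3.42698729e-01],
       [-9.99997320e-01, -2.29998157e-03, -2.64386422e-04]]), 'wrist_force': array([ 0.97861154,  0.30780362, -1.05920133]), 'torque': array([-0.00168626,  0.0338477 ,  0.00228753]), 'finger_gap': 0.08561769569467662}
0.014 ['IKError', 'finger_overhang']
scene {'mtx': array([[393.03475505,   0.        , 318.31936428],
       [  0.        , 393.03475505, 195.3064822 ],
       [  0.        ,   0.        ,   1.        ]]), 'extrinsics': array([[-7.87401699e-01, -4.02223375e-01,  4.67134800e-01,
         1.58967897e-01],
       [-6.16439425e-01,  5.15002997e-01, -5.95629371e-01,
         4.36706736e-01],
       [-9.99765992e-04, -7.56959886e-01, -6.53460581e-01,
         6.14250576e-01],
       [ 0.00000000e+00,  0.00000000e+00,  0.00000000e+00,
         1.00000000e+00]])}
top {'mtx': array([[453.84335438,   0.        , 318.23192406],
       [  0.        , 453.84335438, 205.86399058],
       [  0.        ,   0.        ,   1.        ]]), 'extrinsics': array([[-0.02569117, -0.99188329,  0.12452916,  0.44024925],
       [-0.99964164,  0.02455329, -0.01066384, -0.09673532],
       [ 0.00751968, -0.1247585 , -0.99215864,  0.91587193],
       [ 0.        ,  0.        ,  0.        ,  1.        ]])}
```

View pics/scene0.png

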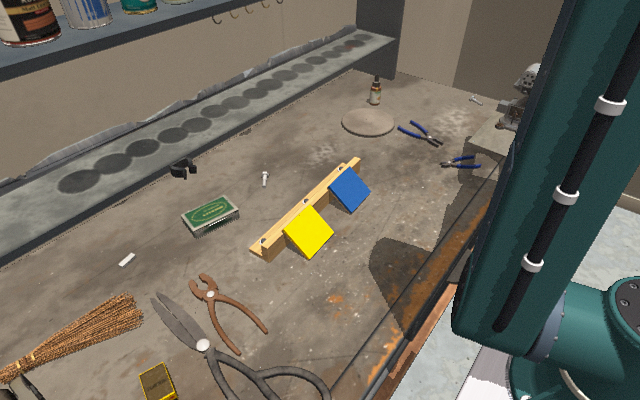

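View pics/top0.png

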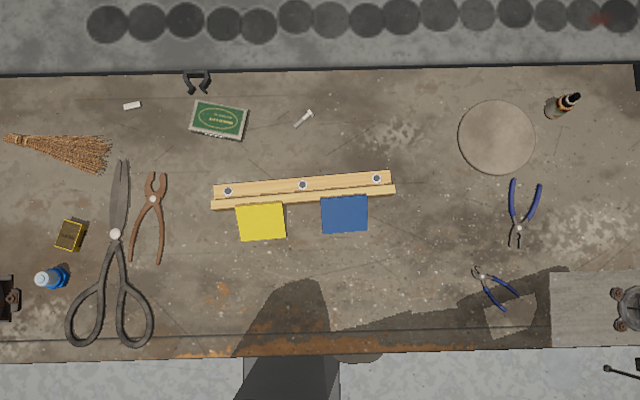

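```bash
cat > h.py <<'E'
from cell import status, eyes, order, look_for, masks_of, mark_of, arm
import cv2,numpy as np
def cloud(n,d,mask):
    m=eyes.camera_model(n);K=m['mtx'];T=m['extrinsics']
    v,u=np.nonzero(mask&(d>0));z=d[v,u]
    P=np.c_[(u-K[0,2])/K[0,0]*z,(v-K[1,2])/K[1,1]*z,z]
    return P@T[:3,:3].T+T[:3,3]
E
python3 - <<'E'
from h import *
p,d=eyes.capture("top")
for q in ("blue_front","yellow_front","stop"):
    for r in masks_of("top",q)[:2]:
        print(q,r['conf'],r['bbox'],r['pixels'].sum())
        if r['conf']<.5: continue
        m=cv2.erode(r['pixels'].astype('uint8'),np.ones((3,3)))>0
        P=cloud("top",d,m);c=np.median(P,0)
        for _ in range(3):
            c=P.mean(0);U,S,V=np.linalg.svd(P-c,full_matrices=False);n=V[2]*np.sign(V[2][2])
            e=(P-c)@n;print(' c',c.round(4),'n',n.round(3),'tilt',np.degrees(np.arccos(n[2])).round(1),e.std().round(4),'min',P.min(0).round(3),'max',P.max(0).round(3)); P=P[abs(e)<0.004]
        m2=r['pixels'].astype('uint8')
        print(cv2.minAreaRect(P[:,:2].astype('float32')*1000))
E
```

```text
blue_front 0.73 [344.6, 213.0, 45.3, 43.8] 1720
 c [ 0.5353 -0.1558  0.0382] n [-0.607 -0.04   0.794] tilt 37.4 0.0016 min [ 0.501 -0.2    0.01 ] max [ 0.57  -0.111  0.063]
 c [ 0.5347 -0.1557  0.0379] n [-0.612 -0.039  0.79 ] tilt 37.9 0.0013 min [ 0.501 -0.2    0.01 ] max [ 0.569 -0.111  0.063]
 c [ 0.5346 -0.1557  0.0378] n [-0.613 -0.039  0.789] tilt 37.9 0.0013 min [ 0.501 -0.2    0.01 ] max [ 0.567 -0.111  0.063]
((533.88720703125, -156.16363525390625), (64.12321472167969, 86.20954132080078), 3.4357964992523193)
yellow_front 0.62 [260.8, 220.2, 49.7, 36.5] 1738
 c [0.5248 0.006  0.0383] n [-0.608 -0.04   0.793] tilt 37.5 0.0016 min [ 0.491 -0.038  0.01 ] max [0.56  0.05  0.064]
 c [0.5242 0.0059 0.038 ] n [-0.613 -0.041  0.789] tilt 37.9 0.0013 min [ 0.491 -0.038  0.01 ] max [0.557 0.05  0.064]
 c [0.5242 0.0059 0.038 ] n [-0.614 -0.041  0.788] tilt 38.0 0.0013 min [ 0.491 -0.038  0.01 ] max [0.557 0.05  0.064]
((524.0700073242188, 5.9728546142578125), (62.98625183105469, 85.97499084472656), 3.5898120403289795)
stop 0.86 [305.9, 190.1, 181.9, 41.0] 4216
 c [ 0.5871 -0.0763  0.0256] n [0.718 0.044 0.694] tilt 46.0 0.006 min [ 0.549 -0.255  0.009] max [0.622 0.102 0.052]
 c [ 0.5855 -0.0764  0.0278] n [0.724 0.045 0.688] tilt 46.5 0.0023 min [ 0.55  -0.255  0.01 ] max [0.616 0.101 0.052]
 c [ 0.5858 -0.0765  0.0276] n [0.726 0.045 0.686] tilt 46.7 0.0022 min [ 0.55  -0.255  0.01 ] max [0.616 0.101 0.052]
((583.8920288085938, -76.9248046875), (46.14980697631836, 353.7335205078125), 3.7049314975738525)
```

The scene and top views agree. Blue is on the right (top px ~345,213), yellow on the left (~261,221), and the stop lies above both in the image, yawed about 3.6°. Next I'll locate the stop face and the blue lower edge in stop axes.

```bash
python3 - <<'E'
from h import *
p,d=eyes.capture("top")
r=masks_of("top","stop")[0];P=cloud("top",d,r['pixels'])
T=P[(P[:,2]>.038)&(P[:,2]<.05)]
rect=cv2.minAreaRect(T[:,:2].astype('float32')*1000);print(len(T),rect,np.median(T[:,2]))
a=np.radians(3.63);X=np.array([np.cos(a),np.sin(a)]);Y=np.array([-X[1],X[0]])
s=T[:,:2]@X;print('stop s pct',np.percentile(s,[1,5,20,50,80,95,99]).round(4)); 
A=np.c_[T[:,1],np.ones(len(T))];print('slope deg',np.degrees(np.arctan(-np.linalg.lstsq(A,T[:,0],rcond=None)[0][0])))
for q in ("blue_front","yellow_front"):
    P=cloud("top",d,masks_of("top",q)[0]['pixels'])
    s=P[:,:2]@X;y=P[:,:2]@Y
    print(q,'s',np.percentile(s,[1,50,99]).round(4),'y',np.percentile(y,[1,50,99]).round(4),'z',np.percentile(P[:,2],[1,50,99]).round(4))
print('bench z',np.median(cloud("top",d,np.pad(np.ones((20,40),bool),((250,130),(330,270))))[:,2]))
E
```

```text
1429 ((569.061767578125, -77.813720703125), (19.74563980102539, 358.35369873046875), 3.9255895614624023) 0.04662309273919407
stop s pct [0.5541 0.5548 0.5594 0.5642 0.5688 0.5712 0.5721]
slope deg 3.634806350818273
blue_front s [0.4906 0.5247 0.5583] y [-0.2343 -0.1897 -0.1456] z [0.0115 0.0388 0.0606]
yellow_front s [0.4902 0.5242 0.5579] y [-0.0713 -0.0267  0.0179] z [0.0032 0.0386 0.061 ]
bench z 0.00180168161927452
```

```bash
cat >> h.py <<'E'
from scipy.spatial.transform import Rotation as R
a=np.radians(3.63);X=np.array([np.cos(a),np.sin(a),0]);Y=np.array([-X[1],X[0],0]);Z=np.array([0,0,1.])
S0=.554
def here():
    s=status.observe();p=s['tcp_pos'];M=s['ee_rot']
    b=np.degrees(np.arctan2(M[:,0]@X,-M[2,0]))
    print('t %.2f s-rel %.4f y %.4f z %.4f beta %.1f grip %.4f F'%(s['t'],p@X-S0,p@Y,p[2],b,s['finger_gap']),s['wrist_force'].round(1),'yax err',np.degrees(np.arccos(min(1,abs(M[:,1]@Y)))).round(2))
    return s
def go(srel,y,z,beta):
    s=status.observe();M=s['ee_rot']
    b=np.radians(beta);xt=np.sin(b)*X-np.cos(b)*Z;yt=-Y;zt=np.cross(xt,yt)
    D=np.c_[xt,yt,zt]
    o=M.T@(X*(srel+S0)+Y*y+Z*z-s['tcp_pos'])/.12
    t=R.from_matrix(M.T@D).as_rotvec()/2
    print('offset',o.round(3).tolist(),'turn',t.round(4).tolist())
E
python3 -c "
from h import *
here();go(-.104,-.19,.15,15)"
```

```text
t 0.50 s-rel -0.3986 y -0.5276 z 0.2453 beta 0.0 grip 0.0853 F [ 0.3 -0.6  0.4] yax err 16.41
offset [0.794, -2.005, -3.15] turn [0.1424, 0.13, 0.0187]
```

Emit:
step_arm(
  targets=[
    {"offset":[0.1,-0.3,-0.45],"turn":[0.07,0.065,0.01],"grip":0},
    {"offset":[0.2,-0.6,-0.9],"turn":[0.142,0.13,0.019],"grip":0},
    {"offset":[0.25,-0.64,-1],"turn":[0.142,0.13,0.019],"grip":0},
  ],
)

```text
t: 0.88
tcp_pos: [0.2747, -0.4006, 0.2137]
ee_rot: [[0.258, 0.064, -0.964], [0.019, -0.998, -0.061], [-0.966, -0.002, -0.259]]
wrist_force: [0.3, 0.5, 0.3]
finger_gap: 0.0321
```

```bash
python3 -c "
from h import *
here();go(-.104,-.19,.15,15)"
```

```text
t 0.88 s-rel -0.3052 y -0.4172 z 0.2137 beta 15.0 grip 0.0321 F [0.3 0.5 0.3] yax err 0.12
offset [0.951, -1.891, -1.483] turn [-0.0, 0.0001, 0.0011]
```

Emit:
step_arm(
  targets=[
    {"offset":[0.2,-0.4,-0.35],"turn":[0,0,0.001],"grip":0},
    {"offset":[0.4,-0.8,-0.7],"turn":[0,0,0.001],"grip":0},
    {"offset":[0.5,-1,-0.8],"turn":[0,0,0.001],"grip":0},
  ],
)

```text
t: 1.25
tcp_pos: [0.3767, -0.2728, 0.1814]
ee_rot: [[0.259, 0.066, -0.964], [0.015, -0.998, -0.064], [-0.966, 0.002, -0.259]]
wrist_force: [1.1, -0.5, -0.0]
finger_gap: -0.0003
```

```bash
python3 -c "
from h import *
here();go(-.104,-.19,.06,15)"
```

```text
t 1.25 s-rel -0.1954 y -0.2961 z 0.1814 beta 15.0 grip -0.0003 F [ 1.1 -0.5 -0. ] yax err 0.19
offset [1.173, -0.885, -0.476] turn [0.0014, -0.0003, -0.0008]
```

Emit:
step_arm(
  targets=[
    {"offset":[0.35,-0.3,-0.16],"turn":[0.001,0,-0.001],"grip":0},
    {"offset":[0.65,-0.6,-0.32],"turn":[0.001,0,-0.001],"grip":0},
    {"offset":[0.9,-0.885,-0.5],"turn":[0.001,0,-0.001],"grip":0},
    {"offset":[1,-0.885,-0.52],"turn":[0.001,0,-0.001],"grip":0},
  ],
)

```text
t: 1.75
tcp_pos: [0.4618, -0.1588, 0.0803]
ee_rot: [[0.257, 0.07, -0.964], [0.018, -0.998, -0.068], [-0.966, -0.0, -0.258]]
wrist_force: [-0.2, -0.4, 0.2]
finger_gap: -0.0001
```

```bash
python3 -c "
from h import *
here();go(-.104,-.19,.024,15)
p,d=eyes.capture('scene');cv2.imwrite('pics/s1.png',cv2.resize(p[100:300,200:520,::-1],None,fx=2.4,fy=2.4,interpolation=2))
p,d=eyes.capture('wrist');cv2.imwrite('pics/w1.png',p[:,:,::-1])
"
```

```text
t 1.75 s-rel -0.1031 y -0.1877 z 0.0803 beta 14.9 grip -0.0001 F [-0.2 -0.4  0.2] yax err 0.4
offset [0.451, 0.019, 0.128] turn [0.0034, 0.0005, 0.001]
```

View pics/s1.png

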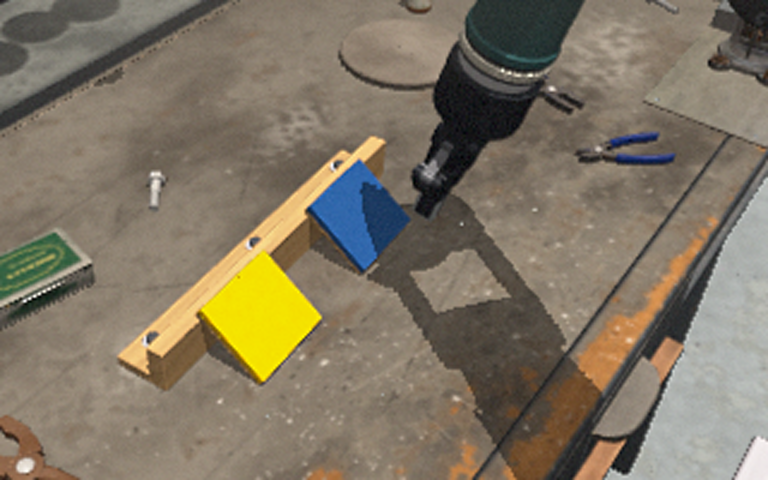

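View pics/w1.png

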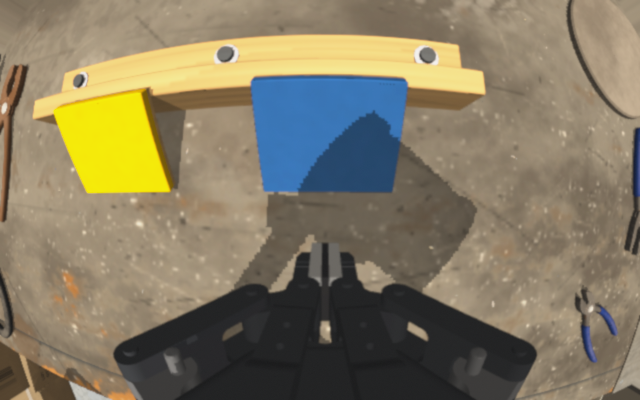

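The closed fingers (wrist px 325,250) are centred in front of blue's lower edge (px 265–395, row 192). Now descend.

Emit:
step_arm(
  targets=[
    {"offset":[0.25,0.01,0.07],"turn":[0.003,0,0.001],"grip":0},
    {"offset":[0.45,0.019,0.128],"turn":[0.003,0,0.001],"grip":0},
    {"offset":[0.45,0.019,0.128],"turn":[0.003,0,0.001],"grip":0},
  ],
)

```text
t: 2.22
tcp_pos: [0.459, -0.1643, 0.0233]
ee_rot: [[0.254, 0.058, -0.965], [0.016, -0.998, -0.056], [-0.967, -0.001, -0.254]]
wrist_force: [-0.5, -0.0, 0.4]
finger_gap: 0.0001
```

```bash
python3 -c "
from h import *
here();go(-.104,-.19,.016,15)
"
```

```text
t 2.23 s-rel -0.1064 y -0.1930 z 0.0233 beta 14.7 grip 0.0001 F [-0.5 -0.   0.4] yax err 0.28
offset [0.064, -0.025, -0.003] turn [-0.0024, 0.0023, -0.0003]
```

Emit:
step_arm(
  targets=[
    {"offset":[0.015,-0.01,0.003],"turn":[-0.002,0.002,0],"grip":0},
    {"offset":[0.03,-0.02,0.008],"turn":[-0.002,0.002,0],"grip":0},
    {"offset":[0.033,-0.02,0.008],"turn":[-0.002,0.002,0],"grip":0},
  ],
)

```text
t: 2.6
tcp_pos: [0.4593, -0.1622, 0.02]
ee_rot: [[0.259, 0.062, -0.964], [0.015, -0.998, -0.06], [-0.966, 0.001, -0.26]]
wrist_force: [0.7, -0.3, 0.5]
finger_gap: -0.0002
```

```bash
python3 -c "
from h import *
here();go(-.104,-.19,.0175,15)
p,d=eyes.capture('scene');cv2.imwrite('pics/s2.png',cv2.resize(p[140:240,320:440,::-1],None,fx=6,fy=6,interpolation=2))
"
```

```text
t 2.60 s-rel -0.1059 y -0.1910 z 0.0200 beta 15.0 grip -0.0002 F [ 0.7 -0.3  0.5] yax err 0.1
offset [0.025, -0.008, -0.01] turn [-0.0004, -0.0004, -0.0008]
```

View pics/s2.png

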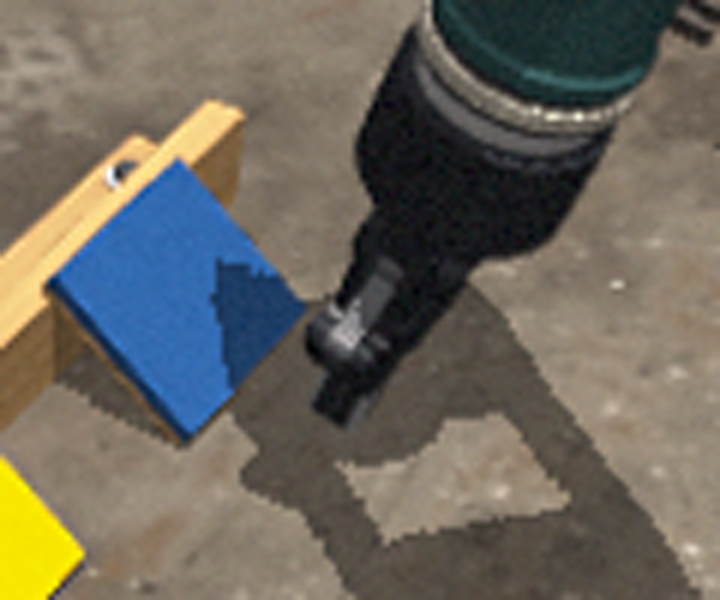

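Emit:
step_arm(
  targets=[
    {"offset":[0.025,-0.005,-0.03],"turn":[0,0,-0.001],"grip":0},
    {"offset":[0.04,-0.008,-0.1],"turn":[0,0,-0.001],"grip":0},
    {"offset":[0.055,-0.008,-0.15],"turn":[0,0,-0.001],"grip":0},
    {"offset":[0.067,-0.008,-0.2],"turn":[0,0,-0.001],"grip":0},
    {"offset":[0.08,-0.008,-0.25],"turn":[0,0,-0.001],"grip":0},
    {"offset":[0.093,-0.008,-0.3],"turn":[0,0,-0.001],"grip":0},
  ],
)

```text
t: 3.4
tcp_pos: [0.4968, -0.1586, 0.0181]
ee_rot: [[0.258, 0.063, -0.964], [0.017, -0.998, -0.061], [-0.966, -0.001, -0.258]]
wrist_force: [-0.4, -0.2, -0.1]
finger_gap: 0.0003
```

```bash
python3 -c "
from h import *
here();go(-.03,-.19,.0185,15);go(-.045,-.19,.0185,18)
p,d=eyes.capture('scene');cv2.imwrite('pics/s3.png',cv2.resize(p[140:240,280:400,::-1],None,fx=6,fy=6,interpolation=2))
"
```

```text
t 3.40 s-rel -0.0682 y -0.1898 z 0.0181 beta 15.0 grip 0.0003 F [-0.4 -0.2 -0.1] yax err 0.07
offset [0.079, 0.002, -0.309] turn [-0.0003, 0.0003, 0.0006]
offset [0.046, 0.002, -0.188] turn [-0.0003, 0.0264, 0.0006]
```

View pics/s3.png

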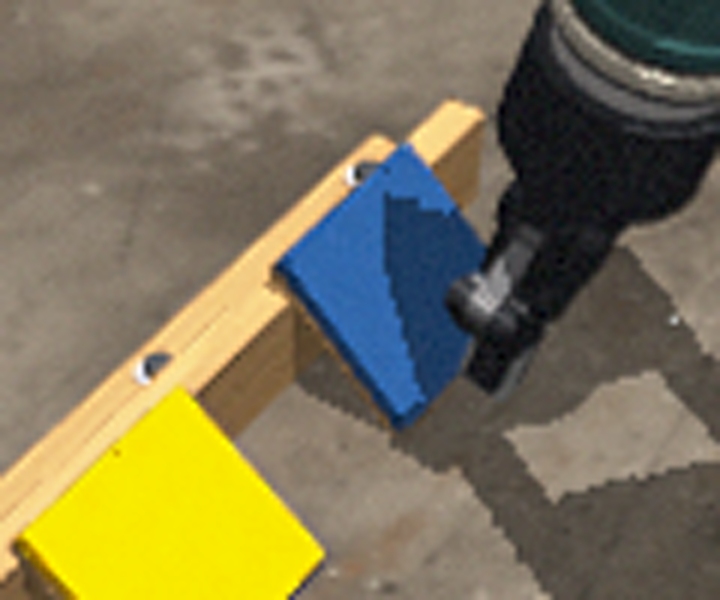

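Emit:
step_arm(
  targets=[
    {"offset":[0.008,0,-0.04],"turn":[0,0.005,0.001],"grip":0},
    {"offset":[0.018,0,-0.08],"turn":[0,0.01,0.001],"grip":0},
    {"offset":[0.027,0,-0.12],"turn":[0,0.017,0.001],"grip":0},
    {"offset":[0.036,0,-0.16],"turn":[0,0.022,0.001],"grip":0},
    {"offset":[0.045,0.002,-0.19],"turn":[0,0.026,0.001],"grip":0},
  ],
)

```text
t: 4.08
tcp_pos: [0.5212, -0.1575, 0.0191]
ee_rot: [[0.309, 0.062, -0.949], [0.018, -0.998, -0.06], [-0.951, 0.001, -0.31]]
wrist_force: [-1.3, -1.5, -0.7]
finger_gap: 0.0001
```

```bash
python3 -c "
from h import *
here();go(-.03,-.19,.019,22)
p,d=eyes.capture('scene');cv2.imwrite('pics/s4.png',cv2.resize(p[140:240,280:400,::-1],None,fx=6,fy=6,interpolation=2))
"
```

```text
t 4.08 s-rel -0.0438 y -0.1902 z 0.0191 beta 18.1 grip 0.0001 F [-1.3 -1.5 -0.7] yax err 0.08
offset [0.036, -0.002, -0.109] turn [-0.0003, 0.0344, -0.0006]
```

View pics/s4.png

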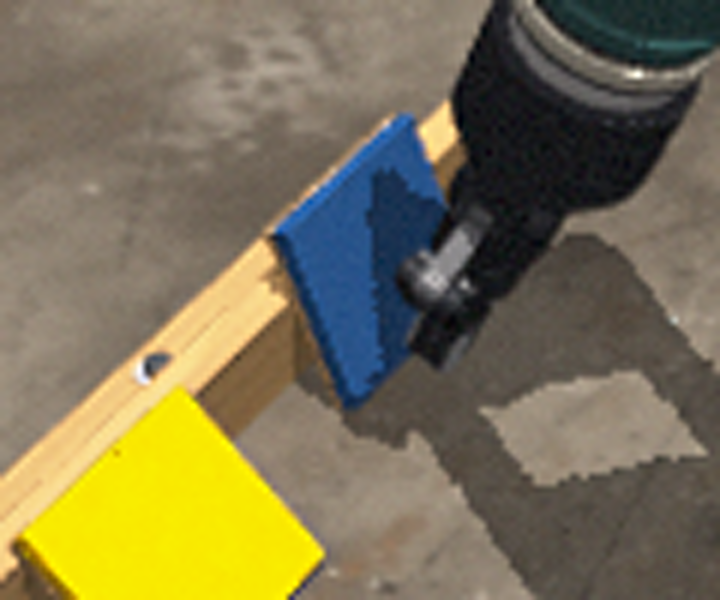

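Emit:
step_arm(
  targets=[
    {"offset":[0.008,0,-0.03],"turn":[0,0.012,0],"grip":0},
    {"offset":[0.018,-0.001,-0.06],"turn":[0,0.024,0],"grip":0},
    {"offset":[0.029,-0.002,-0.085],"turn":[0,0.036,0],"grip":0},
    {"offset":[0.037,-0.002,-0.109],"turn":[0,0.045,0],"grip":0},
  ],
)

```text
t: 4.62
tcp_pos: [0.5353, -0.1564, 0.0188]
ee_rot: [[0.395, 0.062, -0.917], [0.024, -0.998, -0.057], [-0.918, 0.001, -0.396]]
wrist_force: [-1.3, -0.4, -0.7]
finger_gap: 0.0002
```

```bash
python3 -c "
from h import *
here();go(-.026,-.19,.019,24)
p,d=eyes.capture('scene');cv2.imwrite('pics/s5.png',cv2.resize(p[140:240,280:400,::-1],None,fx=6,fy=6,interpolation=2))
p,d=eyes.capture('wrist');cv2.imwrite('pics/w5.png',p[:,:,::-1])
"
```

```text
t 4.62 s-rel -0.0297 y -0.1899 z 0.0188 beta 23.3 grip 0.0002 F [-1.3 -0.4 -0.7] yax err 0.09
offset [0.011, 0.0, -0.029] turn [-0.0004, 0.0061, -0.0006]
```

View pics/s5.png

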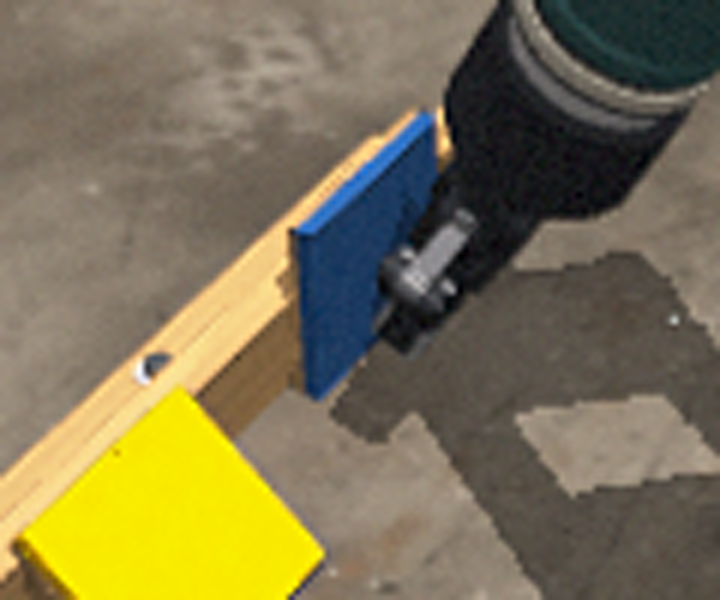

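View pics/w5.png

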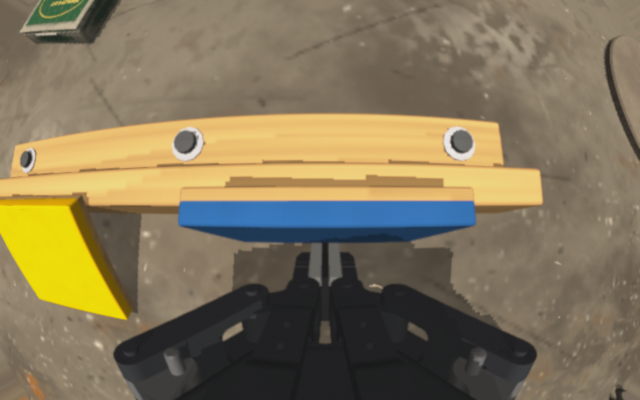

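Blue is nearly upright and flush along its width (wrist px 180–475, row 215). A few more millimetres should seat it.

Emit:
step_arm(
  targets=[
    {"offset":[0.004,0,-0.01],"turn":[0,0.005,0],"grip":0},
    {"offset":[0.007,0,-0.02],"turn":[0,0.006,0],"grip":0},
    {"offset":[0.01,0,-0.027],"turn":[0,0.006,0],"grip":0},
  ],
)

```text
t: 5.1
tcp_pos: [0.5379, -0.1563, 0.0188]
ee_rot: [[0.403, 0.063, -0.913], [0.024, -0.998, -0.058], [-0.915, 0.001, -0.404]]
wrist_force: [-9.8, -1.7, 6.4]
finger_gap: -0.0001
```

```bash
python3 -c "
from h import *
here();go(-.024,-.19,.019,24);
p,d=eyes.capture('scene');cv2.imwrite('pics/s6.png',cv2.resize(p[140:240,280:400,::-1],None,fx=6,fy=6,interpolation=2))
"
```

```text
t 5.10 s-rel -0.0271 y -0.1900 z 0.0188 beta 23.8 grip -0.0001 F [-9.8 -1.7  6.4] yax err 0.07
offset [0.009, -0.0, -0.024] turn [-0.0001, 0.0014, -0.0006]
```

View pics/s6.png

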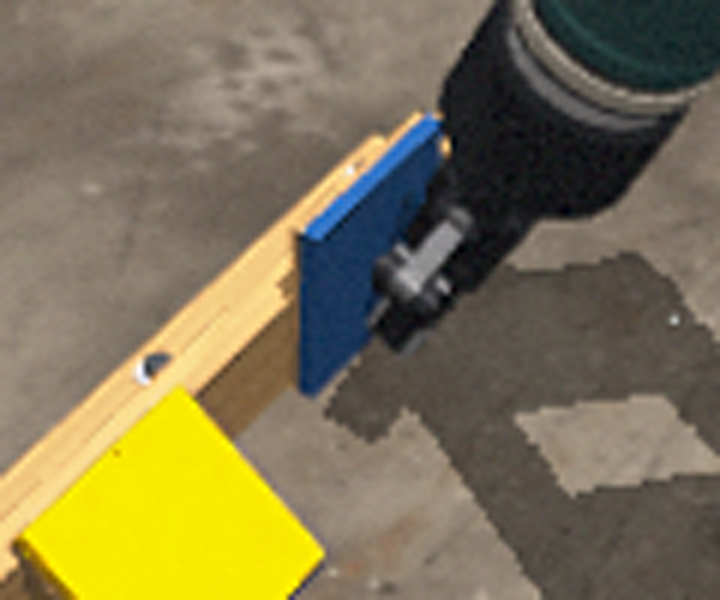

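Contact is firm at about 10 N, at the predicted depth. Back straight off now.

Emit:
step_arm(
  targets=[
    {"offset":[-0.015,0,0.034],"turn":[0,0,0],"grip":0},
    {"offset":[-0.05,0,0.11],"turn":[0,0,0],"grip":0},
    {"offset":[-0.15,0,0.34],"turn":[0,0,0],"grip":0},
    {"offset":[-0.22,0,0.5],"turn":[0,0,0],"grip":0},
  ],
)

```text
t: 5.65
tcp_pos: [0.4712, -0.1602, 0.0186]
ee_rot: [[0.403, 0.063, -0.913], [0.025, -0.998, -0.058], [-0.915, 0.001, -0.404]]
wrist_force: [0.8, 0.0, 1.0]
finger_gap: -0.0001
```

```bash
python3 -c "
from h import *
here();go(-.09,-.19,.13,0);
p,d=eyes.capture('scene');cv2.imwrite('pics/s7.png',cv2.resize(p[140:240,280:400,::-1],None,fx=6,fy=6,interpolation=2))
p,d=eyes.capture('top');cv2.imwrite('pics/t7.png',cv2.resize(p[150:270,180:420,::-1],None,fx=3,fy=3,interpolation=2))
"
```

```text
t 5.65 s-rel -0.0939 y -0.1897 z 0.0186 beta 23.8 grip -0.0001 F [0.8 0.  1. ] yax err 0.06
offset [-0.836, 0.003, -0.405] turn [-0.0002, -0.2079, -0.0004]
```

View pics/s7.png

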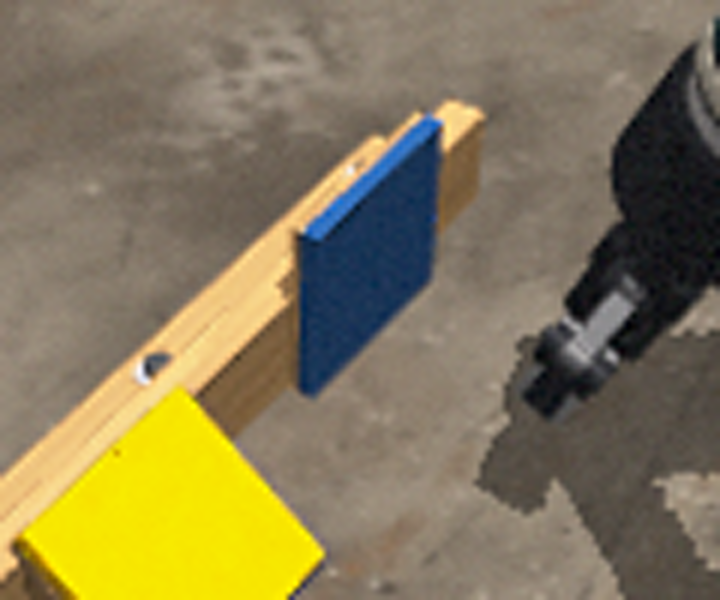

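View pics/t7.png

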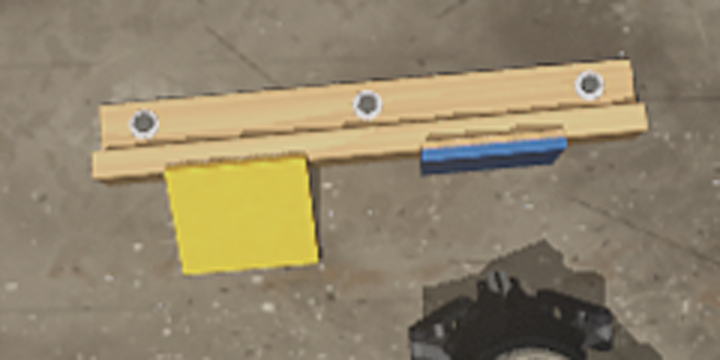

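Blue stands on its own, flat on the stop. Lift, go over it, and come down behind it.

Emit:
step_arm(
  targets=[
    {"offset":[-0.35,0,0],"turn":[0,-0.05,0],"grip":0},
    {"offset":[-0.7,0,-0.2],"turn":[0,-0.13,0],"grip":0},
    {"offset":[-0.95,0.003,-0.42],"turn":[0,-0.208,0],"grip":0},
    {"offset":[-0.98,0.003,-0.47],"turn":[0,-0.208,0],"grip":0},
  ],
)

```text
t: 6.25
tcp_pos: [0.4797, -0.1608, 0.1526]
ee_rot: [[0.007, 0.064, -0.998], [-0.003, -0.998, -0.064], [-1.0, 0.004, -0.007]]
wrist_force: [-0.1, 0.4, 0.4]
finger_gap: -0.0002
```

```bash
python3 -c "
from h import *
here();go(.03,-.19,.15,0);
"
```

```text
t 6.25 s-rel -0.0854 y -0.1908 z 0.1526 beta 0.4 grip -0.0002 F [-0.1  0.4  0.4] yax err 0.22
offset [0.028, -0.006, -0.961] turn [0.0003, -0.0035, -0.0019]
```

Emit:
step_arm(
  targets=[
    {"offset":[0.0,-0.003,-0.45],"turn":[0,-0.003,-0.002],"grip":0},
    {"offset":[0.02,-0.006,-0.85],"turn":[0,-0.003,-0.002],"grip":0},
    {"offset":[0.028,-0.006,-0.97],"turn":[0,-0.003,-0.002],"grip":0},
    {"offset":[0.028,-0.006,-0.98],"turn":[0,-0.003,-0.002],"grip":0},
  ],
)

```text
t: 6.75
tcp_pos: [0.5964, -0.1522, 0.1482]
ee_rot: [[-0.002, 0.064, -0.998], [0.001, -0.998, -0.064], [-1.0, -0.001, 0.002]]
wrist_force: [-1.0, -0.2, 0.2]
finger_gap: 0.0
```

```bash
python3 -c "
from h import *
here();go(.03,-.19,.076,0);
p,d=eyes.capture('wrist');cv2.imwrite('pics/w8.png',p[:,:,::-1])
"
```

```text
t 6.75 s-rel 0.0316 y -0.1897 z 0.1482 beta -0.1 grip 0.0000 F [-1.  -0.2  0.2] yax err 0.1
offset [0.602, 0.003, 0.012] turn [0.0005, 0.0009, 0.0007]
```

View pics/w8.png

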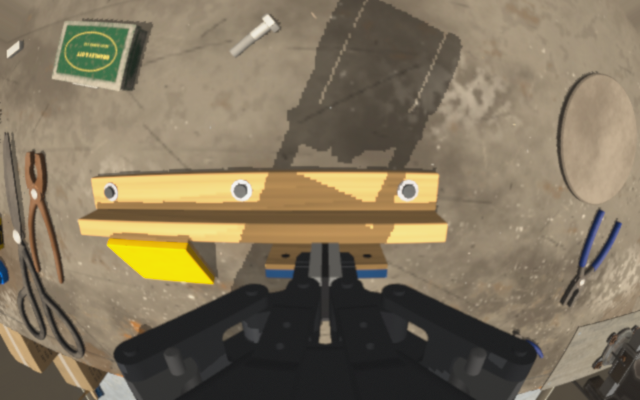

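Blue's bare back (px 265–387, row 258) sits on the robot side of the fingers, so the fingers are behind it. Descend to a tip height of about 60 mm.

Emit:
step_arm(
  targets=[
    {"offset":[0.3,0.002,0],"turn":[0,0,0],"grip":0},
    {"offset":[0.52,0.003,0],"turn":[0,0,0],"grip":0},
    {"offset":[0.6,0.003,0.005],"turn":[0,0,0],"grip":0},
    {"offset":[0.61,0.003,0.01],"turn":[0,0,0],"grip":0},
  ],
)

```text
t: 7.3
tcp_pos: [0.5939, -0.153, 0.0756]
ee_rot: [[-0.002, 0.063, -0.998], [0.001, -0.998, -0.063], [-1.0, -0.001, 0.002]]
wrist_force: [1.0, 0.3, -0.2]
finger_gap: 0.0001
```

```bash
python3 -c "
from h import *
here();go(-.02,-.19,.076,0);
p,d=eyes.capture('scene');cv2.imwrite('pics/s9.png',cv2.resize(p[120:240,280:400,::-1],None,fx=5,fy=5,interpolation=2))
p,d=eyes.capture('wrist');cv2.imwrite('pics/w9.png',p[:,:,::-1])
"
```

```text
t 7.30 s-rel 0.0290 y -0.1903 z 0.0756 beta -0.1 grip 0.0001 F [ 1.   0.3 -0.2] yax err 0.08
offset [-0.002, -0.002, 0.408] turn [-0.0001, 0.0009, 0.0007]
```

View pics/s9.png

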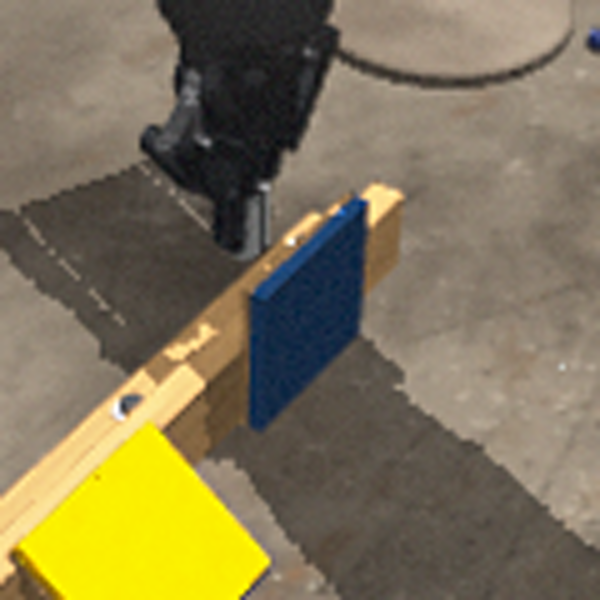

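View pics/w9.png

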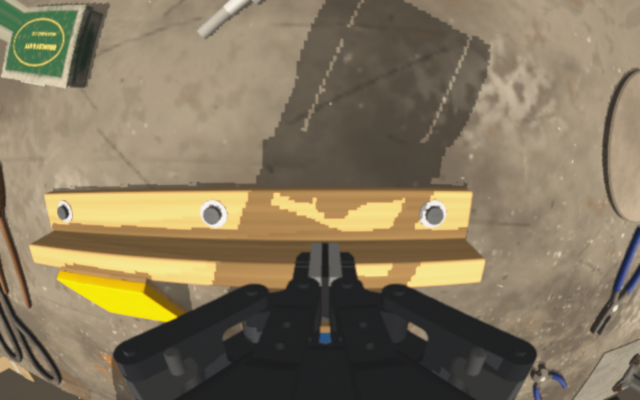

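Emit:
step_arm(
  targets=[
    {"offset":[0,-0.002,0.06],"turn":[0,0.001,0.001],"grip":0},
    {"offset":[0,-0.002,0.12],"turn":[0,0.001,0.001],"grip":0},
    {"offset":[0,-0.002,0.15],"turn":[0,0.001,0.001],"grip":0},
    {"offset":[0,-0.002,0.18],"turn":[0,0.001,0.001],"grip":0},
    {"offset":[0,-0.002,0.21],"turn":[0,0.001,0.001],"grip":0},
    {"offset":[0,-0.002,0.24],"turn":[0,0.001,0.001],"grip":0},
  ],
)

```text
t: 8.15
tcp_pos: [0.5661, -0.1548, 0.077]
ee_rot: [[0.003, 0.063, -0.998], [-0.002, -0.998, -0.063], [-1.0, 0.002, -0.003]]
wrist_force: [0.5, -0.9, 0.7]
finger_gap: 0.0002
```

```bash
python3 -c "
from h import *
here();go(-.02,-.19,.076,0);
p,d=eyes.capture('scene');cv2.imwrite('pics/s10.png',cv2.resize(p[120:240,280:400,::-1],None,fx=5,fy=5,interpolation=2))
"
```

```text
t 8.15 s-rel 0.0012 y -0.1903 z 0.0770 beta 0.2 grip 0.0002 F [ 0.5 -0.9  0.7] yax err 0.1
offset [0.008, -0.003, 0.176] turn [0.0001, -0.0013, -0.0009]
```

View pics/s10.png

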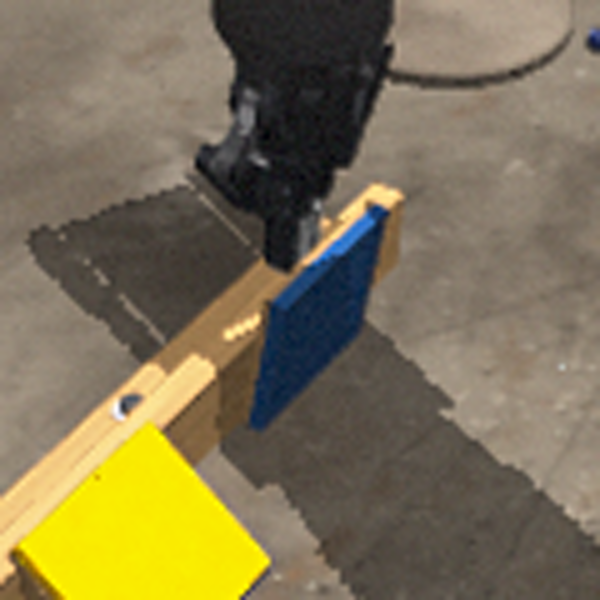

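Blue has started tipping towards the robot about its foot. Continue.

Emit:
step_arm(
  targets=[
    {"offset":[0,-0.002,0.03],"turn":[0,-0.001,-0.001],"grip":0},
    {"offset":[0,-0.002,0.06],"turn":[0,-0.001,-0.001],"grip":0},
    {"offset":[0,-0.002,0.09],"turn":[0,-0.001,-0.001],"grip":0},
    {"offset":[0,-0.002,0.12],"turn":[0,-0.001,-0.001],"grip":0},
    {"offset":[0,-0.002,0.15],"turn":[0,-0.001,-0.001],"grip":0},
    {"offset":[0,-0.002,0.18],"turn":[0,-0.001,-0.001],"grip":0},
  ],
)

```text
t: 8.95
tcp_pos: [0.5438, -0.1559, 0.0769]
ee_rot: [[-0.0, 0.063, -0.998], [0.0, -0.998, -0.063], [-1.0, -0.0, -0.0]]
wrist_force: [-0.6, 0.0, -0.2]
finger_gap: -0.0002
```

```bash
python3 -c "
from h import *
here();go(0.0,-.19,.19,0);
p,d=eyes.capture('scene');cv2.imwrite('pics/s11.png',cv2.resize(p[120:240,280:400,::-1],None,fx=5,fy=5,interpolation=2))
"
```

```text
t 8.95 s-rel -0.0211 y -0.1901 z 0.0769 beta 0.0 grip -0.0002 F [-0.6  0.  -0.2] yax err 0.02
offset [-0.943, -0.001, -0.176] turn [0.0, -0.0, 0.0002]
```

View pics/s11.png

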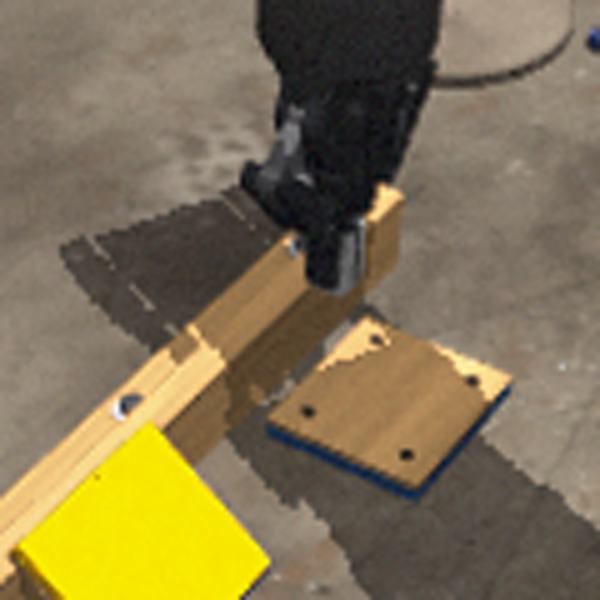

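Blue lies bare side up, with its 4 holes visible. Lift clear and check from the top.

Emit:
step_arm(
  targets=[
    {"offset":[-0.4,0,0],"turn":[0,0,0],"grip":0},
    {"offset":[-0.85,0,0],"turn":[0,0,0],"grip":0},
    {"offset":[-1,0,-0.8],"turn":[0,0,0],"grip":0},
    {"offset":[-1,0,-0.8],"turn":[0,0,0],"grip":0},
    {"offset":[-1,0,-0.8],"turn":[0,0,0],"grip":0},
  ],
)

```text
t: 9.62
tcp_pos: [0.6411, -0.1496, 0.1964]
ee_rot: [[0.0, 0.065, -0.998], [0.0, -0.998, -0.065], [-1.0, -0.0, -0.0]]
wrist_force: [-0.0, 0.4, 0.1]
finger_gap: 0.0002
```

```bash
python3 - <<'E'
from h import *
here()
p,d=eyes.capture('scene');cv2.imwrite('pics/s12.png',cv2.resize(p[100:300,200:440,::-1],None,fx=3,fy=3))
K=eyes.camera_model('scene')
for cam in ('top','scene'):
  if cam=='top': p,d=eyes.capture('top');cv2.imwrite('pics/t12.png',p[:,:,::-1])
  for q in ("blue_front","yellow_front"):
    for r in masks_of(cam,q)[:1]:
        m=cv2.erode(r['pixels'].astype('uint8'),np.ones((3,3)))>0
        if cam=='scene': continue
        P=cloud(cam,d,m);c=P.mean(0)
        for _ in range(3):
            c=P.mean(0);V=np.linalg.svd(P-c,full_matrices=False)[2];n=V[2]*np.sign(V[2][2]);P=P[abs((P-c)@n)<.004]
        print(q,r['conf'],'s',c@X-S0,'y',c@Y,'z',c[2],c.round(4),'tilt',np.degrees(np.arccos(n[2])))
E
```

```text
t 9.62 s-rel 0.0763 y -0.1899 z 0.1964 beta 0.0 grip 0.0002 F [-0.   0.4  0.1] yax err 0.08
yellow_front 0.57 s -0.03244723137966232 y 0.0049873570594167575 z 0.03652734857396094 [0.5202 0.038  0.0365] tilt 38.083954594392445
```

View pics/t12.png

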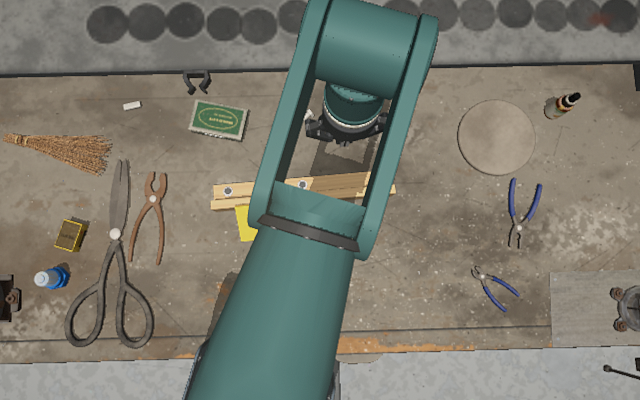

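View pics/s12.png

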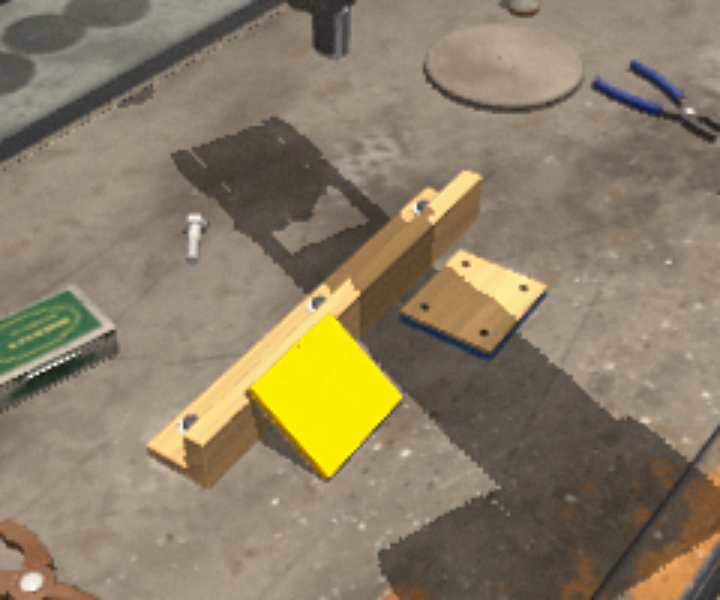

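The arm hides the top view, so I'll check with scene-camera depth and compare yellow with the first image.

```bash
python3 - <<'E'
from h import *
p,d=eyes.capture('scene');p0=cv2.imread('pics/scene0.png')[:,:,::-1];d0=np.load('scene0.npy')
def fit(m,dd):
    P=cloud('scene',dd,m);
    for _ in range(3):
        c=P.mean(0);V=np.linalg.svd(P-c,full_matrices=False)[2];n=V[2]*np.sign(V[2][2]);P=P[abs((P-c)@n)<.004]
    print(len(P),'s',(c@X-S0).round(4),'y',(c@Y).round(4),'z',c[2].round(4),'tilt',np.degrees(np.arccos(n[2])).round(1))
for q,dd in ((p0,d0),(p,d)):
    h=cv2.cvtColor(np.ascontiguousarray(q),cv2.COLOR_RGB2HSV);m=cv2.inRange(h,(25,150,80),(35,255,255));m[:150]=0;m[300:]=0;m[:,:270]=0;m[:,345:]=0
    fit(cv2.erode(m,np.ones((3,3)))>0,dd)
quad=np.array([[402,315],[460,250],[548,290],[490,352]])/3+[200,100]
m=np.zeros((400,640),'uint8');cv2.fillConvexPoly(m,quad.astype(int),1)
fit(cv2.erode(m,np.ones((3,3)))>0,d)
for r in masks_of('scene','blue_front')[:2]: print(r['conf'],r['bbox'])
here()
E
```

```text
1179 s -0.0341 y -0.0257 z 0.0346 tilt 38.1
1193 s -0.0341 y -0.0255 z 0.0346 tilt 37.9
747 s -0.058 y -0.1873 z 0.012 tilt 0.1
0.76 [359.3, 201.8, 49.8, 38.3]
0.39 [306.8, 211.2, 113.3, 104.8]
t 10.03 s-rel 0.0739 y -0.1902 z 0.1970 beta -0.0 grip -0.0001 F [ 1.  -0.1 -0.4] yax err 0.04
```

```bash
python3 -c "
from h import *
print(order.sign_off());here()"
```

```text
the job is handed in; nothing more can be done
None
the job is handed in; nothing more can be done
```

The blue front is turned over and lies flat in front of the stop, bare wood up; the yellow one still leans as it was. I handed the job in at about 10 s of the 32 s allowed. Sign-off gives no verdict, so the results below come from my own camera checks.

**What I did:** I pushed blue's lower edge in with the closed fingers until it met the stop, which showed as about 10 N at the expected depth. It stood on its own after I backed off. I then went over it, pulled its top towards the robot with the fingers, and it tipped over onto the bench.

**Last checks (scene camera):**

| Item | Result |
|---|---|
| Blue tilt | 0.1° from flat, four holes visible |
| Blue distance from stop | centre about 58 mm in front of the stop face |
| Blue position along stop | about 75 mm from its middle |
| Yellow movement | about 0.2 mm; tilt 37.9° (38.1° at the start) |
| Arm | lifted clear, wrist force about zero |

**One check disagreed:** the last top-camera view was mostly blocked by the arm. It gave no blue detection and only a partial yellow one, so its yellow position was off and I used the scene camera instead.

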